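# Balanced pile of L plates on the physics bench

## Robot

A 7-joint arm with a two-finger parallel gripper is mounted at the origin on the work surface. World frame = base frame: x ahead of the robot, y to its left, z up, the work surface at z = 0. Lengths are in m, angles in rad, forces in N, time in s.
With the tool pointing down it reaches from about 0.4 to 0.85 m from the base axis. Payload 10.4 kg.
Tool frame: the origin (TCP) lies at the centre of the arm's flange, where the gripper is bolted on; the fingertips stand 173 mm ahead of it and the grasp point (between the pads) lies 155 mm ahead of it; z points along the fingers, y is the line along which they close (so a half turn about z gives the same grasp; the last joint's range is limited). The gripper opens to 85 mm and grips with 20 to 120 N. Pads are 22 mm wide; open, the fingers measure 114 mm over their backs; the gripper's body (76 mm by 85 mm) begins 54 mm behind the grasp point. The pads swing forward as they close: fully open they stand 13 mm farther back than shut.
Start: joints at [1.246, 0.332, -0.065, 1.46, 0.022, 1.35, -0.088], TCP at [0.186, -0.597, 0.405] pointing down, gripper open.
Joint ranges: [-2.6, 2.6], [-0.5, 2.12], [-1.47, 1.34], [0.16, 2.42], [-1.27, 4.41], [0.06, 2.06], [-2.6, 2.6]. Speed limits (rad/s): [2.22, 2.22, 2.79, 2.79, 3.14, 3.14, 3.14].

## Interface

Orientations are given as a unit quaternion [x, y, z, w].
In Python, from workcell import manip, viewer, finder gives the robot as it stands.
- The arm moves only by the tool arm_command, never from a script. Its argument "plan" is a list of rows, each an object with "dp": the shift along the tool's x, y, z in mm, a list of three; "spin": the turn about the tool's z in rad. A call has 1 to 5 rows; each row shifts and turns the commanded pose from where the row before left it, along the tool's axes as they then stand; what a row does not reach is not made up. A row lasts 1/10 s, in which the tool goes at most 50 mm and 8.59 degrees, less where a joint would pass 70% of its speed; a pose out of reach is approached as far as the arm can. A call is refused whole if a number of a shift passes 50 or a number of a turn 0.15, either way. A call with a gripper value outside its range is refused whole. "grip" is the closure, from -1 (fully open) to 1 (shut), set as the call begins (left out, the last holds). The fingers move at their own pace and stop on an object; "newtons" is the grip in N (left out, the last holds). Time passes only in rows, so rows that do not move let the fingers close. It gives the time, the measured TCP pose, the force, the opening and the grip force at its end, in the units of the state.
- manip.get_obs(): the state, without advancing time (a new reading comes with each control period).
- viewer.camera(name): name is "scene" or "side" or "wrist"; returns the picture (420x560x3 uint8, blue, green, red); there is no depth.
- viewer.camera_params(name): a dict with "vertical_fov" (degrees; the focal length in pixels is half the picture's height over the tangent of half this angle, whatever the lens; pixels are square), "cx", "cy" (the principal point, pixels), "R" (3x3) and "t" (3): a world point X has camera coordinates R X + t; the wrist camera has in their place "T_tool_cam" (4x4, takes a point from camera to tool coordinates, whose origin is the TCP and whose axes are the flange's). Camera axes: x right, y down, z forward; pixel columns grow to the right and rows downward; lengths in m; the calibration is good to about 2 mm. A picture is of the moment at which its call begins: read the wrist's pose just before it. camera_params takes no time and is no camera call.
- manip.hand_in(): hands the job in; it is judged then, once.
Trained networks look in the newest picture that a camera, given by its name, has taken for a name from the list of things; names that differ only in an ending like _2 or _b are one class to them, and where a whole thing is asked for, a point or a joint stands for the part that bears it (a point fixed in the world has none). Each returns a list of dicts, best first, with "score" (0 to 1); they miss things now and then, are a little off and sometimes report something else, mostly with a low value. They report only what shows in the picture. A call takes as long as a camera call. They do not tell look-alikes from the thing itself.
- finder.find_in(camera, thing): "position" ([x, y, z] in m, in world coordinates, good to about 4 mm: the middle of the surface that is visible of it).
The state is a dict: "clock": time; "joint_pos": joint angles; "joint_velocities": joint speeds; "tau": joint torques, N m; "position": TCP position; "ee_rot": TCP orientation; "ft_force": force on the tool from outside, world axes, zero at the start; "torque": the same for the moment, N m; "grip_width": opening from 0.0 (shut) to 1.0 (fully open); "grasp_force": force on a finger pad.
Only numpy, scipy, OpenCV 4.12 (cv2) and the standard library are available. Lean on these libraries where they do the work, as an engineer would, in place of code of your own. Each camera call takes 0.05 s, during which the arm holds its last target. There are 200 camera calls.

## Task

For the class's balance demonstration an orange L-shaped plate lies on a narrow wooden block. Lay the blue L plate flat on the orange one, long arm squarely over long arm but turned half round so that its short arm sticks out at the other end and on the opposite side; then lay the yellow L plate on the blue one in the same way, turned back to face like the orange. Leave the three-plate pile standing balanced on its block with the orange plate where it was; the green plate is not needed.

Things in the scene. Friction and masses are not known exactly. Their poses are not given: they have to be found in the camera images.
- orange_mid (a point): Orange metal L plate, 16 mm thick, about 165 g: long arm 110 x 30 mm; short arm 30 mm wide, square to one end of it, sticking out 28 mm past its side. Point: middle of the long arm, half-way up (8 mm). x runs along the long arm, short arm at x = -40 mm; y to the side where it sticks out (43 mm). Lies loose on a fixed wooden block (100 x 30 mm, 30 mm high) under its long arm.
- blue_mid (a point): Blue metal L plate, 16 mm thick, about 165 g: long arm 110 x 30 mm; short arm 30 mm wide, square to one end of it, sticking out 28 mm past its side. Point: middle of the long arm, half-way up (8 mm). x runs along the long arm, short arm at x = -40 mm; y to the side where it sticks out (43 mm). Loose, flat on the bench. Grasp across the long arm. A green one is a bystander.
- blue_toe (a point): The middle of the end face of the blue plate's short arm, half-way up: 40 mm back along -x and 43 mm along +y from the middle of its long arm; same axes.
- yellow_mid (a point): Yellow metal L plate, 16 mm thick, about 165 g: long arm 110 x 30 mm; short arm 30 mm wide, square to one end of it, sticking out 28 mm past its side. Point: middle of the long arm, half-way up (8 mm). x runs along the long arm, short arm at x = -40 mm; y to the side where it sticks out (43 mm). Loose, flat on the bench. Grasp across the long arm.
- yellow_toe (a point): The middle of the end face of the yellow plate's short arm, half-way up: 40 mm back along -x and 43 mm along +y from the middle of its long arm; same axes.
Things that resemble listed ones, but are neither listed nor needed, are in the scene too. Of the things that look like the part that bears orange_mid, the smallest one is meant. There is more than one size of the part that bears yellow_mid; the job needs the larger.

How it is judged:
By the outcome, as a careful person would: the job done as asked, in the order asked, and still so for the second after the job is handed in, with the robot touching nothing.
It also fails if it takes over 61 s, if anything falls off the work surface, if the arm or the gripper's body presses on something with over 40 N, if the wrist force passes 120 N, or if a joint passes its speed limit or range.

## Working session

There is one attempt and no reset: what is moved stays moved. The work goes in short steps, Python scripts to look and compute and a tool call to move; the robot and the scene stay as the last step left them, time stands still between calls to the robot, and variables do not carry over. Pictures are saved under pics/ and viewed, at most 11 in all, crops included, and the job is handed in when it is done.

Besides the shell and the picture viewer there is one more tool, called after ">>>" as name(argument=value, ...) on one line, values as JSON. arm_command: Moves the arm, as the interface text tells. Its arguments: {"type":"object","properties":{"plan":{"type":"array","items":{"type":"object","properties":{"dp":{"type":"array","items":{"type":"number"}},"spin":{"type":"number"}}}},"grip":{"type":"number"},"newtons":{"type":"number"}},"required":["plan"]}

```bash
ls; mkdir -p pics
python3 - <<'E'
from workcell import manip, viewer, finder
import cv2,numpy as np
for n in ("scene","side"):
    im=viewer.camera(n); cv2.imwrite(f"pics/{n}0.png",im)
    p=viewer.camera_params(n); print(n,p)
    for t in ("orange_mid","blue_mid","blue_toe","yellow_mid","yellow_toe"):
        print(t,[(np.round(d["position"],3).tolist(),round(d["score"],2)) for d in finder.find_in(n,t)])
print(viewer.camera_params("wrist")); print(manip.get_obs())
E
```

```text
pics
scene {'vertical_fov': 54.533925952499175, 'cx': 279.91195817875683, 'cy': 206.373307147615, 'R': array([[-0.63730919,  0.77059656,  0.00423497],
       [ 0.65305724,  0.54300135, -0.52788804],
       [-0.4090883 , -0.33366222, -0.84930341]]), 't': array([ 0.27176832, -0.29098066,  1.24190912])}
orange_mid [([0.223, -0.379, 0.023], 0.98), ([0.483, 0.041, 0.043], 0.85), ([0.414, 0.449, 0.025], 0.63)]
blue_mid [([0.479, -0.291, 0.016], 0.63)]
blue_toe [([0.486, -0.29, 0.014], 0.76)]
yellow_mid [([0.466, 0.246, 0.017], 0.6), ([0.234, 0.42, 0.012], 0.58)]
yellow_toe [([0.24, 0.421, 0.014], 0.64), ([0.468, 0.244, 0.012], 0.63)]
side {'vertical_fov': 48.12955037041699, 'cx': 277.652448309346, 'cy': 206.64751205787093, 'R': array([[-0.68469921, -0.72855171, -0.01998484],
       [-0.3857521 ,  0.38552553, -0.83819173],
       [ 0.61837068, -0.56620003, -0.54500938]]), 't': array([0.35657608, 0.23483021, 1.22836125])}
orange_mid [([0.465, 0.052, 0.048], 0.67), ([0.401, 0.465, 0.027], 0.62)]
blue_mid [([0.457, -0.29, 0.018], 0.7)]
blue_toe [([0.455, -0.291, 0.016], 0.51)]
yellow_mid [([0.
[... 620 characters left out ...]
,  0.33218381, -0.06472296,  1.46011143,  0.02161038,
        1.34986614, -0.088515  ]), 'joint_velocities': array([-6.66106475e-04, -7.77143531e-04, -2.97074799e-05, -1.59880546e-03,
       -1.13695043e-04,  1.67518837e-04, -8.32857989e-04]), 'tau': array([-6.55831427e-04, -6.24951267e+01,  4.85779694e-02, -3.91693497e+01,
        1.64325151e-02,  1.85024423e-03, -5.33685591e-05]), 'position': array([ 0.18580858, -0.59674739,  0.40474224]), 'ee_rot': array([9.88634296e-01, 1.50340366e-01, 1.88670140e-05, 6.06771525e-05]), 'ft_force': array([-0.00221713, -0.68427445,  0.01168983]), 'torque': array([-0.04650775, -0.02441483, -0.03405341]), 'grasp_force': 0.0, 'grip_width': 0.9967404792715139}
```

View pics/scene0.png

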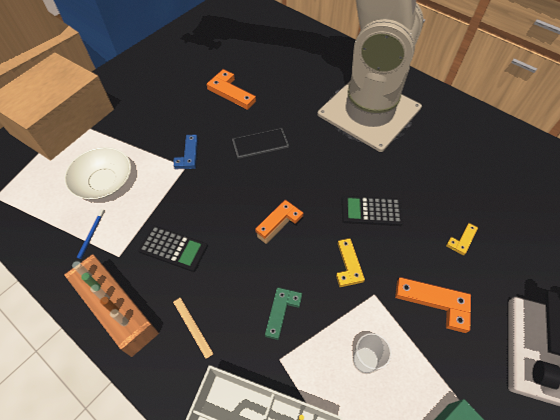

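View pics/side0.png

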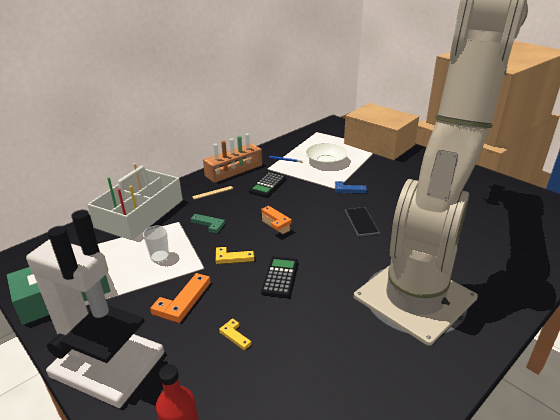

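Oranges: (231,88) on the bench, (278,220) on the block, and (435,302), which is large. Yellows: (350,263) larger, (463,238) smaller. There is one blue at (187,152), and the green one at (283,313) isn't needed. I choose the block orange and the larger yellow, and will fit L silhouettes to check sizes.

```bash
cat > h.py <<'E'
import cv2,numpy as np
from scipy.optimize import minimize
from scipy.spatial.transform import Rotation as Rn
from workcell import manip, viewer, finder
HUE={"orange":(4,17),"yellow":(20,33),"blue":(104,122)}
def cam(n,obs=None):
    p=viewer.camera_params(n); f=210/np.tan(np.radians(p["vertical_fov"]/2))
    K=np.array([[f,0,p["cx"]],[0,f,p["cy"]],[0,0,1]])
    if "R" in p: return K,np.array(p["R"]),np.array(p["t"])
    T=np.eye(4);T[:3,:3]=Rn.from_quat(obs["ee_rot"]).as_matrix();T[:3,3]=obs["position"]
    M=np.linalg.inv(T@p["T_tool_cam"]); return K,M[:3,:3],M[:3,3]
def proj(c,X):
    K,R,t=c; q=(np.atleast_2d(X)@R.T+t)@K.T; return q[:,:2]/q[:,2:]
def shot(n):
    o=manip.get_obs(); im=viewer.camera(n); return cam(n,o),im
def mask(im,col,px):
    h=cv2.cvtColor(im,cv2.COLOR_BGR2HSV); lo,hi=HUE[col]
    m=cv2.inRange(h,(lo,130,45),(hi,255,255))
    m=cv2.morphologyEx(m,cv2.MORPH_CLOSE,np.ones((3,3)))
    cs=[c for c in cv2.findContours(m,cv2.RETR_EXTERNAL,cv2.CHAIN_APPROX_NONE)[0] if cv2.contourArea(c)>60]
    c=min(cs,key=lambda c:np.hypot(*(c[:,0].mean(0)-px)))
    o=np.zeros_like(m); cv2.drawContours(o,[c],-1,255,-1); return o
S=4
def sil(c,p,z0,z1,s=1.):
    x,y,a=p; m=np.zeros((420*S,560*S),np.uint8); Rz=np.array([[np.cos(a),-np.sin(a)],[np.sin(a),np.cos(a)]])
    for b in ((-.055,.055,-.015,.015),(-.055,-.025,-.015,.043)):
        P=[np.r_[Rz@np.array([u,v])*s+[x,y],z] for u in b[:2] for v in b[2:] for z in (z0,z1)]
        q=(proj(c,P)+.5)*S-.5
        cv2.fillConvexPoly(m,cv2.convexHull(q.astype(np.float32)).round().astype(np.int32),255)
    return cv2.resize(m,(560,420),interpolation=cv2.INTER_AREA)
def fit(shots,col,xy,z0,z1=None,th=None,s=1.,scale=False):
    z1=z1 or z0+.016
    ms=[(c,mask(im,col,proj(c,[*xy,z1])[0]).astype(float)) for c,im in shots]
    def cost(p):
        sc=p[3] if scale else s
        return sum(np.abs(sil(c,p[:3],z0,z1,sc)-m).sum()/m.sum() for c,m in ms)/len(ms)
    best=None
    for a in (np.arange(0,2*np.pi,np.pi/6) if th is None else [th]):
        x0=[*xy,a]+([s] if scale else [])
        D=np.array([.012,.012,.25]+([.1] if scale else []))
        sim=np.vstack([x0]+[np.array(x0)+np.eye(len(x0))[i]*D[i] for i in range(len(x0))])
        r=minimize(cost,x0,method="Nelder-Mead",options=dict(initial_simplex=sim,maxiter=150 if th is not None else 60,xatol=1e-5,fatol=1e-4))
        if best is None or r.fun<best.fun: best=r
    if th is None: return fit(shots,col,best.x[:2],z0,z1,best.x[2],s,scale)
    return np.round(best.x,4),round(best.fun,3)
E
time python3 - <<'E'
from h import *
sh={n:shot(n) for n in("scene","side")}
import pickle; pickle.dump(sh,open("sh0.pkl","wb"))
for nm,col,xy,z in(("orange","orange",(.475,.046),.03),("orange bench","orange",(.22,-.38),0),("blue","blue",(.468,-.29),0),("yellow","yellow",(.46,.246),0),("yellow sm","yellow",(.23,.422),0)):
    S_=[sh["scene"]] if nm=="orange bench" else list(sh.values())
    p,e=fit(S_,col,xy,z,scale=True); print(nm,p,e)
    for s in S_: print("   ",*fit([s],col,p[:2],z,th=p[2]))
E
```

```text
orange [ 0.4907  0.0367 -0.0186  1.0133] 0.051
    [ 0.4908  0.0369 -0.0388] 0.05
    [ 0.49    0.0366 -0.024 ] 0.058
orange bench [ 0.2176 -0.3714  1.6538  1.4408] 0.113
    [ 0.2186 -0.3671  1.7653] 0.513
blue [ 0.4605 -0.2998  3.9005  0.9603] 0.102
    [ 0.4617 -0.2989  3.8963] 0.094
    [ 0.4593 -0.2989  3.8851] 0.121
yellow [0.4513 0.2386 4.0541 0.9906] 0.059
    [0.4514 0.2388 4.0614] 0.06
    [0.451  0.2379 4.0456] 0.055
yellow sm [0.22   0.4246 3.2321 0.7523] 0.083
    [0.2097 0.4241 3.161 ] 0.648
    [0.2179 0.4251 3.1217] 0.628
real	0m17.855s
user	0m33.954s
sys	0m6.822s
```

```bash
cat >> h.py <<'E'
def yaw(o): 
    x=Rn.from_quat(o["ee_rot"]).as_matrix()[:,0]; return np.arctan2(x[1],x[0])
def plan(X,ps,n,o=None,quiet=False):
    """rows for n equal steps from the measured pose to TCP X, yaw ps"""
    o=o or manip.get_obs(); a=yaw(o); d=(np.array(X)-o["position"])*1000/n; da=(ps-a)/n
    print("t",round(o["clock"],2),"pos",o["position"].round(4),"yaw",round(a,4),"w",round(o["grip_width"],3))
    for i in range(n):
        b=a+i*da; c,s=np.cos(b),np.sin(b)
        print({"dp":[round(c*d[0]+s*d[1],1),round(s*d[0]-c*d[1],1),round(-d[2],1)],"spin":round(-da,3)})
E
python3 -c "
from h import *
plan((.464,-.296,.30),.751,10)"
```

```text
t 0.7 pos [ 0.1858 -0.5968  0.4048] yaw 0.3017 w 1.001
{'dp': [np.float64(35.5), np.float64(-20.4), np.float64(10.5)], 'spin': np.float64(-0.045)}
{'dp': [np.float64(36.4), np.float64(-18.8), np.float64(10.5)], 'spin': np.float64(-0.045)}
{'dp': [np.float64(37.2), np.float64(-17.2), np.float64(10.5)], 'spin': np.float64(-0.045)}
{'dp': [np.float64(37.9), np.float64(-15.5), np.float64(10.5)], 'spin': np.float64(-0.045)}
{'dp': [np.float64(38.6), np.float64(-13.8), np.float64(10.5)], 'spin': np.float64(-0.045)}
{'dp': [np.float64(39.2), np.float64(-12.0), np.float64(10.5)], 'spin': np.float64(-0.045)}
{'dp': [np.float64(39.7), np.float64(-10.3), np.float64(10.5)], 'spin': np.float64(-0.045)}
{'dp': [np.float64(40.1), np.float64(-8.5), np.float64(10.5)], 'spin': np.float64(-0.045)}
{'dp': [np.float64(40.4), np.float64(-6.7), np.float64(10.5)], 'spin': np.float64(-0.045)}
{'dp': [np.float64(40.7), np.float64(-4.8), np.float64(10.5)], 'spin': np.float64(-0.045)}
```

>>> arm_command(plan=[{"dp": [35.5,-20.5,10.5],"spin": -0.045},{"dp": [36.5,-19,10.5],"spin": -0.045},{"dp": [37,-17,10.5],"spin": -0.045},{"dp": [38,-15.5,10.5],"spin": -0.045},{"dp": [38.5,-14,10.5],"spin": -0.045}], grip=-1, newtons=40)

```text
clock: 1.2
position: [0.3256, -0.4448, 0.352]
ee_rot: [0.965, 0.261, 0.0, 0.0]
ft_force: [1.2, -0.6, -0.4]
grip_width: 1.0
grasp_force: 0.0
```

>>> arm_command(plan=[{"dp": [39,-12,10.5],"spin": -0.045},{"dp": [39.5,-10.5,10.5],"spin": -0.045},{"dp": [40,-8.5,10.5],"spin": -0.045},{"dp": [40.5,-6.5,10.5],"spin": -0.045},{"dp": [40.5,-5,10.5],"spin": -0.045}])

```text
clock: 1.7
position: [0.464, -0.2945, 0.2996]
ee_rot: [0.93, 0.368, 0.0, 0.0]
ft_force: [-0.3, 0.5, 0.4]
grip_width: 0.999
grasp_force: 0.0
```

>>> arm_command(plan=[{"dp": [0,0,0]},{"dp": [0,0,0]},{"dp": [0,0,0]}])

```text
invalid input at $.plan[0]: expected keys dp, spin
```

Run:
```python
from h import *
s=shot("wrist"); cv2.imwrite("pics/w1.png",s[1])
print(fit([s],"blue",(.461,-.299),0,th=3.893),fit([s],"blue",(.461,-.299),0,th=3.893,scale=True))
o=manip.get_obs(); plan((.464,-.296,.30),.751,1)
```

```text
(array([ 0.4619, -0.2958,  3.8956]), np.float64(0.182)) (array([ 0.4614, -0.296 ,  3.8945,  0.9925]), np.float64(0.182))
t 1.75 pos [ 0.4681 -0.2879  0.2981] yaw 0.7642 w 0.999
{'dp': [np.float64(-8.5), np.float64(3.0), np.float64(-1.9)], 'spin': np.float64(0.013)}
```

View pics/w1.png

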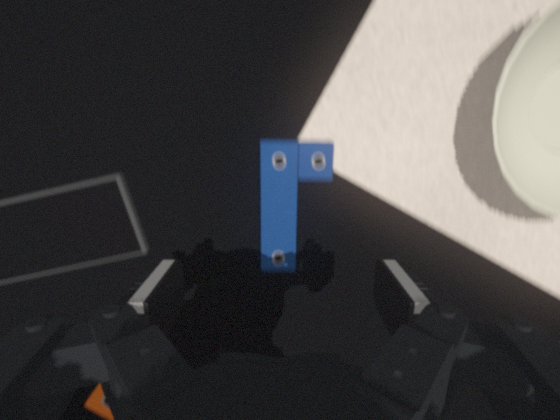

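The picture shows the blue L at (278,205), long arm upright, toe at the top right (318,160). It was taken while the arm was still settling, so I'll hold and measure again.

>>> arm_command(plan=[{"dp": [0,0,0],"spin": 0},{"dp": [0,0,0],"spin": 0},{"dp": [0,0,0],"spin": 0}])

```text
clock: 2.05
position: [0.4624, -0.2971, 0.3]
ee_rot: [0.931, 0.366, -0.0, 0.0]
ft_force: [0.4, 0.3, -0.3]
grip_width: 0.998
grasp_force: 0.0
```

Run:
```python
from h import *
s=shot("wrist"); cv2.imwrite("pics/w2.png",s[1])
m=mask(s[1],"blue",proj(s[0],[.461,-.299,.016])[0]); print(cv2.boundingRect(m))
p,e=fit([s],"blue",(.461,-.299),0,th=3.893);print(p,e)
print(cv2.boundingRect(sil(s[0],p,0,.016)))
a=p[2]; plan((p[0]-.005*np.cos(a),p[1]-.005*np.sin(a),.20),a-np.pi,4)
```

```text
(258, 139, 72, 131)
[ 0.4607 -0.2974  3.8888] 0.162
(258, 139, 76, 132)
t 2.1 pos [ 0.4624 -0.297   0.3   ] yaw 0.7493 w 0.998
{'dp': [np.float64(0.9), np.float64(-0.2), np.float64(25.0)], 'spin': np.float64(0.001)}
{'dp': [np.float64(0.9), np.float64(-0.2), np.float64(25.0)], 'spin': np.float64(0.001)}
{'dp': [np.float64(0.9), np.float64(-0.2), np.float64(25.0)], 'spin': np.float64(0.001)}
{'dp': [np.float64(0.9), np.float64(-0.2), np.float64(25.0)], 'spin': np.float64(0.001)}
```

>>> arm_command(plan=[{"dp": [1,0,30],"spin": 0},{"dp": [1,0,30],"spin": 0},{"dp": [1,-0.5,30],"spin": 0},{"dp": [0.5,0,26],"spin": 0},{"dp": [0,0,10],"spin": 0}])

```text
clock: 2.6
position: [0.464, -0.2935, 0.1716]
ee_rot: [0.93, 0.366, -0.001, -0.001]
ft_force: [1.1, -0.0, 1.0]
grip_width: 1.001
grasp_force: 0.0
```

>>> arm_command(plan=[{"dp": [0,0,0],"spin": 0},{"dp": [0,0,0],"spin": 0},{"dp": [0,0,0],"spin": 0}])

```text
clock: 2.9
position: [0.4658, -0.2936, 0.1753]
ee_rot: [0.93, 0.367, 0.001, 0.001]
ft_force: [0.1, -0.1, 0.3]
grip_width: 1.003
grasp_force: 0.0
```

>>> arm_command(plan=[{"dp": [0,0,0],"spin": 0},{"dp": [0,0,0],"spin": 0},{"dp": [0,0,0],"spin": 0},{"dp": [0,0,0],"spin": 0},{"dp": [0,0,0],"spin": 0}], grip=1)

```text
clock: 3.4
position: [0.4655, -0.2931, 0.1741]
ee_rot: [0.93, 0.367, 0.0, 0.0]
ft_force: [-1.3, -0.2, 5.0]
grip_width: 0.342
grasp_force: 40.5
```

>>> arm_command(plan=[{"dp": [0,0,0],"spin": 0},{"dp": [0,0,0],"spin": 0},{"dp": [0,0,0],"spin": 0},{"dp": [0,0,0],"spin": 0},{"dp": [0,0,0],"spin": 0}])

```text
clock: 3.9
position: [0.4655, -0.2931, 0.1741]
ee_rot: [0.93, 0.367, 0.0, 0.0]
ft_force: [-0.9, -0.1, 5.4]
grip_width: 0.343
grasp_force: 40.6
```

>>> arm_command(plan=[{"dp": [0,0,-10],"spin": 0},{"dp": [0,0,-30],"spin": 0},{"dp": [0,0,-40],"spin": 0},{"dp": [0,0,-40],"spin": 0},{"dp": [0,0,0],"spin": 0}])

```text
clock: 4.4
position: [0.4668, -0.2936, 0.2997]
ee_rot: [0.93, 0.367, 0.003, 0.004]
ft_force: [0.1, -0.9, -1.9]
grip_width: 0.338
grasp_force: 39.9
```

>>> arm_command(plan=[{"dp": [0,0,0],"spin": 0},{"dp": [0,0,0],"spin": 0}])

```text
clock: 4.6
position: [0.4648, -0.2928, 0.2927]
ee_rot: [0.93, 0.367, -0.001, -0.001]
ft_force: [0.1, 0.5, -1.4]
grip_width: 0.337
grasp_force: 39.9
```

```bash
cat >> h.py <<'E'
def plateintool(p,o):
    a=yaw(o); d=p[:2]-o["position"][:2]; return np.round([np.cos(a)*d[0]+np.sin(a)*d[1],np.sin(a)*d[0]-np.cos(a)*d[1],a-p[2]],4)
def tcpfor(pt,target,z):
    """TCP xy and yaw placing plate (pt in tool) at target (x,y,heading)"""
    a=target[2]+pt[2]; c,s=np.cos(a),np.sin(a)
    return (target[0]-(c*pt[0]+s*pt[1]),target[1]-(s*pt[0]-c*pt[1]),z),(a+np.pi)%(2*np.pi)-np.pi
E
python3 - <<'E'
from h import *
o=manip.get_obs(); zb=o["position"][2]-.1741
for n in ("scene","side","wrist"):
    s=shot(n); cv2.imwrite(f"pics/l_{n}.png",s[1])
    a=yaw(o); p,e=fit([s],"blue",o["position"][:2]-.005*np.array([np.cos(a),np.sin(a)]),zb,th=a+np.pi); print(n,p,e,plateintool(p,o))
X,ps=tcpfor(plateintool(p,o),(.4905,.0367,np.pi-.028),.28); print(X,ps,zb); plan(X,ps,10)
im=[cv2.resize(cv2.imread(f"pics/l_{n}.png"),None,fx=.7,fy=.7) for n in("scene","wrist")]
cv2.imwrite("pics/l.png",np.hstack(im))
E
```

```text
scene [ 0.4621 -0.2998  3.9517] 0.344 [-0.0068  0.0033 -3.1998]
side [ 0.4638 -0.2941  3.7967] 2.249 [-1.6000e-03  3.0000e-04 -3.0448e+00]
wrist [ 0.4595 -0.2966  3.8881] 0.338 [-6.5000e-03 -9.0000e-04 -3.1362e+00]
(np.float64(0.49697799414273347), np.float64(0.035653294746974776), 0.28) -0.022607346410207008 0.11856698209326336
t 4.75 pos [ 0.465  -0.2928  0.2925] yaw 0.7519 w 0.341
{'dp': [np.float64(24.8), np.float64(-21.8), np.float64(1.2)], 'spin': np.float64(0.077)}
{'dp': [np.float64(23.0), np.float64(-23.7), np.float64(1.2)], 'spin': np.float64(0.077)}
{'dp': [np.float64(21.1), np.float64(-25.4), np.float64(1.2)], 'spin': np.float64(0.077)}
{'dp': [np.float64(19.1), np.float64(-26.9), np.float64(1.2)], 'spin': np.float64(0.077)}
{'dp': [np.float64(16.9), np.float64(-28.3), np.float64(1.2)], 'spin': np.float64(0.077)}
{'dp': [np.float64(14.7), np.float64(-29.5), np.float64(1.2)], 'spin': np.float64(0.077)}
{'dp': [np.float64(12.4), np.float64(-30.6), np.float64(1.2)], 'spin': np.float64(0.077)}
{'dp': [np.float64(10.0), np.float64(-31.5), np.float64(1.2)], 'spin': np.float64(0.077)}
{'dp': [np.float64(7.5), np.float64(-32.1), np.float64(1.2)], 'spin': np.float64(0.077)}
{'dp': [np.float64(5.0), np.float64(-32.6), np.float64(1.2)], 'spin': np.float64(0.077)}
```

View pics/l.png

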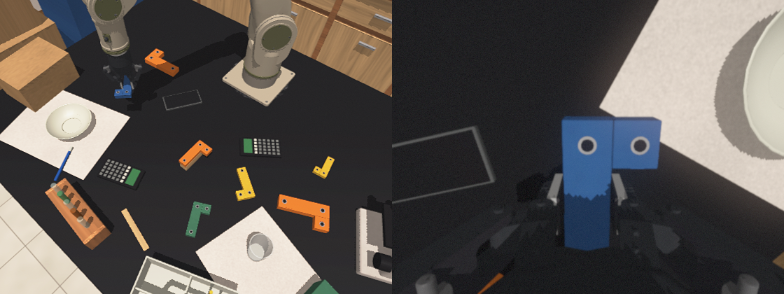

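```bash
cat >> h.py <<'E'
def fitw(im,c,col,p0,z0,rows,cols=(0,560),vmin=35,smin=100):
    """wrist fit on the given picture rows only"""
    h=cv2.cvtColor(im,cv2.COLOR_BGR2HSV); lo,hi=HUE[col]
    m=cv2.inRange(h,(lo-3,smin,vmin),(hi+3,255,255)); m=cv2.morphologyEx(m,cv2.MORPH_CLOSE,np.ones((9,9))).astype(float)
    k=np.s_[rows[0]:rows[1],cols[0]:cols[1]]
    f=lambda p:np.abs(sil(c,p,z0,z0+.016)[k]-m[k]).sum()/m[k].sum()
    r=minimize(f,p0,method="Nelder-Mead",options=dict(initial_simplex=np.array(p0)+np.vstack([np.zeros(3),np.diag([.008,.008,.1])]),xatol=1e-5,fatol=1e-4))
    return r.x.round(4),round(r.fun,3),m
E
python3 - <<'E'
from h import *
o=manip.get_obs(); im=cv2.imread("pics/l_wrist.png"); c=cam("wrist",o); zb=o["position"][2]-.1741
h=cv2.cvtColor(im,cv2.COLOR_BGR2HSV)
for r,q in((200,275),(300,275),(340,275),(352,275),(365,275),(190,330),(190,378),(190,384)): print(r,q,h[r,q])
for rows in((0,262),(0,340)):
    p,e,m=fitw(im,c,"blue",(.4595,-.2966,3.888),zb,rows); print(p,e,plateintool(p,o))
v=im.copy(); v[sil(c,p,zb,zb+.016)>128,2]=255
v2=cv2.cvtColor(m.astype(np.uint8),cv2.COLOR_GRAY2BGR)
cv2.imwrite("pics/v1.png",cv2.resize(np.hstack([v,v2])[:,:],None,fx=.7,fy=.7))
E
```

```text
200 275 [120   6  92]
300 275 [108 154  86]
340 275 [107 168  85]
352 275 [108 154  83]
365 275 [137  64  28]
190 330 [108 141 155]
190 378 [109 115 155]
190 384 [ 13  19 213]
[ 0.4596 -0.2962  3.8869] 0.17 [-6.200e-03 -1.200e-03 -3.135e+00]
[ 0.4597 -0.2966  3.8935] 0.118 [-6.4000e-03 -9.0000e-04 -3.1416e+00]
```

View pics/v1.png

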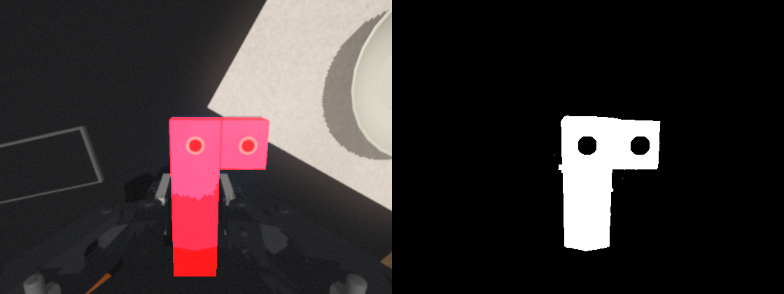

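The overlay matches the held blue plate well: long arm around (275,265), toe at (354,207) in full pixels. I'll stop short of the orange plate for a wrist view of it.

Run:
```python
from h import *
plan((.46,-.085,.31),-.025,7)
```

```text
t 4.75 pos [ 0.465  -0.2928  0.2925] yaw 0.7519 w 0.341
{'dp': [np.float64(19.8), np.float64(-22.2), np.float64(-2.5)], 'spin': np.float64(0.111)}
{'dp': [np.float64(17.2), np.float64(-24.2), np.float64(-2.5)], 'spin': np.float64(0.111)}
{'dp': [np.float64(14.4), np.float64(-26.0), np.float64(-2.5)], 'spin': np.float64(0.111)}
{'dp': [np.float64(11.4), np.float64(-27.4), np.float64(-2.5)], 'spin': np.float64(0.111)}
{'dp': [np.float64(8.3), np.float64(-28.5), np.float64(-2.5)], 'spin': np.float64(0.111)}
{'dp': [np.float64(5.1), np.float64(-29.3), np.float64(-2.5)], 'spin': np.float64(0.111)}
{'dp': [np.float64(1.8), np.float64(-29.6), np.float64(-2.5)], 'spin': np.float64(0.111)}
```

>>> arm_command(plan=[{"dp": [20,-22,-2.5],"spin": 0.11},{"dp": [17,-24,-2.5],"spin": 0.11},{"dp": [14.5,-26,-2.5],"spin": 0.11},{"dp": [11.5,-27.5,-2.5],"spin": 0.11},{"dp": [8.5,-28.5,-2.5],"spin": 0.11}])

```text
clock: 5.25
position: [0.4617, -0.1434, 0.3056]
ee_rot: [0.995, 0.098, -0.001, -0.0]
ft_force: [1.1, -0.1, -2.2]
grip_width: 0.339
grasp_force: 39.9
```

>>> arm_command(plan=[{"dp": [5,-29.5,-2.5],"spin": 0.11},{"dp": [2,-29.5,-2.5],"spin": 0.117},{"dp": [0,0,0],"spin": 0},{"dp": [0,0,0],"spin": 0},{"dp": [0,0,0],"spin": 0}])

```text
clock: 5.75
position: [0.4602, -0.0861, 0.3107]
ee_rot: [1.0, -0.013, -0.0, 0.0]
ft_force: [0.6, 0.0, -1.5]
grip_width: 0.34
grasp_force: 40.0
```

Run:
```python
from h import *
o=manip.get_obs(); s=shot("wrist"); c,im=s
p,e,m=fitw(im,c,"orange",(.4905,.0367,-.03),.03,(0,420),smin=130,vmin=45); print("orange w",p,e)
zb=o["position"][2]-.1741
pb,eb,_=fitw(im,c,"blue",(o["position"][0]-.0064,o["position"][1],yaw(o)+np.pi),zb,(0,340)); print("blue",pb,eb,plateintool(pb,o))
v=im.copy(); k=cv2.findContours((sil(c,p,.03,.046)>128).astype(np.uint8),0,1)[0]; cv2.drawContours(v,k,-1,(0,255,0),1); cv2.imwrite("pics/v2.png",v)
for pt in ((-.0064,-.0005,-np.pi),): 
    X,ps=tcpfor(pt,(p[0],p[1],p[2]+np.pi),.29); print(X,ps); plan(X,ps,4)
```

```text
orange w [ 0.4909  0.0372 -0.0203] 0.148
blue [ 0.4537 -0.0854  3.1157] 0.121 [-6.5000e-03 -5.0000e-04 -3.1407e+00]
(np.float64(0.4972885320543888), np.float64(0.03657019194190044), 0.29) -0.020300000000000207
t 5.8 pos [ 0.4602 -0.0862  0.3108] yaw -0.0257 w 0.344
{'dp': [np.float64(8.5), np.float64(-30.9), np.float64(5.2)], 'spin': np.float64(-0.001)}
{'dp': [np.float64(8.5), np.float64(-30.9), np.float64(5.2)], 'spin': np.float64(-0.001)}
{'dp': [np.float64(8.6), np.float64(-30.9), np.float64(5.2)], 'spin': np.float64(-0.001)}
{'dp': [np.float64(8.6), np.float64(-30.9), np.float64(5.2)], 'spin': np.float64(-0.001)}
```

View pics/v2.png

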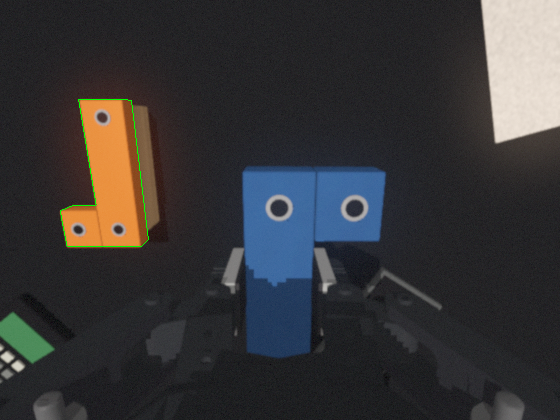

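The green outline fits the orange plate (long arm at (113,170), toe at (80,225)) on its narrow block. The held blue plate's toe points the other way, as wanted.

>>> arm_command(plan=[{"dp": [8.5,-31,5],"spin": 0},{"dp": [8.5,-31,5],"spin": 0},{"dp": [8.5,-31,5],"spin": -0.005},{"dp": [8.5,-31,5],"spin": 0},{"dp": [0,0,20],"spin": 0}])

```text
clock: 6.3
position: [0.4988, 0.0416, 0.2724]
ee_rot: [1.0, -0.008, 0.002, -0.001]
ft_force: [0.8, 0.3, -0.8]
grip_width: 0.339
grasp_force: 40.0
```

>>> arm_command(plan=[{"dp": [0,0,20],"spin": 0},{"dp": [0,0,0],"spin": 0},{"dp": [0,0,0],"spin": 0},{"dp": [0,0,0],"spin": 0}])

```text
clock: 6.7
position: [0.4978, 0.0375, 0.2522]
ee_rot: [1.0, -0.011, 0.001, 0.0]
ft_force: [0.5, -0.0, -1.2]
grip_width: 0.342
grasp_force: 40.0
```

Run:
```python
from h import *
o=manip.get_obs(); zb=o["position"][2]-.1741
v=[]
for n in ("scene","side"):
    c,im=shot(n); v.append(im.copy()); 
    for q,z,cl in(((.4909,.0372,-.0203),.03,(0,255,0)),(np.r_[(lambda X:X)((.4909,.0372)),np.pi-.02],zb,(255,0,255))):
        k=cv2.findContours((sil(c,q,z,z+.016)>128).astype(np.uint8),0,1)[0]; cv2.drawContours(v[-1],k,-1,cl,1)
    u,w=proj(c,[.49,.037,.07])[0].astype(int); v[-1]=cv2.resize(v[-1][w-65:w+65,u-65:u+65],None,fx=3,fy=3,interpolation=cv2.INTER_NEAREST)
cv2.imwrite("pics/v3.png",np.hstack(v)); print(zb)
plan((.4972,.0365,.222),-.0203,2)
```

```text
0.07807809116941469
t 6.8 pos [0.4977 0.0377 0.2522] yaw -0.0208 w 0.339
{'dp': [np.float64(-0.2), np.float64(0.6), np.float64(15.1)], 'spin': np.float64(-0.0)}
{'dp': [np.float64(-0.2), np.float64(0.6), np.float64(15.1)], 'spin': np.float64(-0.0)}
```

View pics/v3.png

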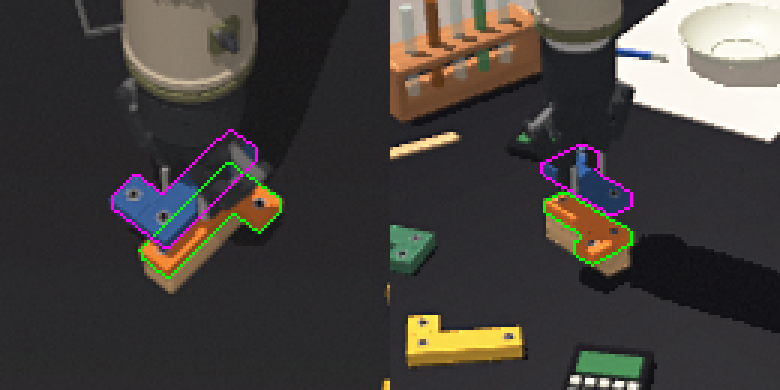

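Blue hangs where the magenta prediction puts it, over the green orange outline. Lowering it.

>>> arm_command(plan=[{"dp": [-0.5,1,15],"spin": 0},{"dp": [0,0,10],"spin": 0},{"dp": [0,0,3],"spin": 0},{"dp": [0,0,0],"spin": 0},{"dp": [0,0,0],"spin": 0}])

```text
clock: 7.3
position: [0.497, 0.0371, 0.2236]
ee_rot: [1.0, -0.01, 0.0, -0.0]
ft_force: [-0.4, 0.0, -2.4]
grip_width: 0.335
grasp_force: 40.0
```

>>> arm_command(plan=[{"dp": [0,0,1],"spin": 0},{"dp": [0,0,1],"spin": 0},{"dp": [0,0,0],"spin": 0},{"dp": [0,0,0],"spin": 0}])

```text
clock: 7.7
position: [0.4968, 0.037, 0.2213]
ee_rot: [1.0, -0.01, 0.0, 0.0]
ft_force: [0.5, -0.1, -1.2]
grip_width: 0.343
grasp_force: 40.0
```

>>> arm_command(plan=[{"dp": [0,0,0.5],"spin": 0},{"dp": [0,0,0],"spin": 0},{"dp": [0,0,0.5],"spin": 0},{"dp": [0,0,0],"spin": 0},{"dp": [0,0,0],"spin": 0}])

```text
clock: 8.2
position: [0.4968, 0.037, 0.2202]
ee_rot: [1.0, -0.01, 0.0, 0.0]
ft_force: [-0.6, 0.1, -2.1]
grip_width: 0.342
grasp_force: 40.0
```

>>> arm_command(plan=[{"dp": [0,0,0.5],"spin": 0},{"dp": [0,0,0],"spin": 0},{"dp": [0,0,0],"spin": 0}])

```text
clock: 8.5
position: [0.4968, 0.0371, 0.2201]
ee_rot: [1.0, -0.01, 0.0, 0.0]
ft_force: [-3.2, 0.1, 5.4]
grip_width: 0.337
grasp_force: 40.8
```

Contact; release.

>>> arm_command(plan=[{"dp": [0,0,0],"spin": 0},{"dp": [0,0,0],"spin": 0},{"dp": [0,0,0],"spin": 0},{"dp": [0,0,0],"spin": 0}], grip=-0.6)

```text
clock: 8.9
position: [0.4968, 0.037, 0.2197]
ee_rot: [1.0, -0.01, 0.0, 0.0]
ft_force: [-0.1, 0.2, -0.3]
grip_width: 0.801
grasp_force: 0.0
```

>>> arm_command(plan=[{"dp": [0,0,-10],"spin": 0},{"dp": [0,0,-25],"spin": 0},{"dp": [0,0,-35],"spin": 0},{"dp": [0,0,0],"spin": 0},{"dp": [0,0,0],"spin": 0}])

```text
clock: 9.4
position: [0.497, 0.0371, 0.2909]
ee_rot: [1.0, -0.01, 0.001, 0.0]
ft_force: [-0.3, -0.5, -0.1]
grip_width: 0.8
grasp_force: 0.0
```

Run:
```python
from h import *
o=manip.get_obs(); sh={n:shot(n) for n in("scene","side","wrist")}
c,im=sh["wrist"]; p,e,m=fitw(im,c,"blue",(.4908,.037,np.pi-.02),.046,(0,420)); print("blue w",p,e)
for n in("scene","side"): print(n,fit([sh[n]],"blue",(.4908,.037),.046,th=np.pi-.02))
cv2.imwrite("pics/v4.png",np.hstack([cv2.resize(sh[n][1],None,fx=.7,fy=.7) for n in("scene","wrist")]))
c,im=sh["wrist"]
# yellow: grasp local x=-5
y=(.4512,.2385,4.053); pt=(-.005,0,-np.pi); X,ps=tcpfor(pt,y,.30); print(X,ps); plan(X,ps,7)
```

```text
blue w [0.4899 0.0374 3.1235] 0.142
scene (array([0.4889, 0.0347, 3.1494]), np.float64(0.43))
side (array([0.492 , 0.0361, 3.0884]), np.float64(0.116))
(np.float64(0.4542631701840102), np.float64(0.2424518335521364), 0.3) 0.9114073464102068
t 9.55 pos [0.4964 0.037  0.289 ] yaw -0.0202 w 0.799
{'dp': [np.float64(-6.6), np.float64(-29.2), np.float64(-1.6)], 'spin': np.float64(-0.133)}
{'dp': [np.float64(-2.7), np.float64(-29.8), np.float64(-1.6)], 'spin': np.float64(-0.133)}
{'dp': [np.float64(1.3), np.float64(-29.9), np.float64(-1.6)], 'spin': np.float64(-0.133)}
{'dp': [np.float64(5.3), np.float64(-29.5), np.float64(-1.6)], 'spin': np.float64(-0.133)}
{'dp': [np.float64(9.1), np.float64(-28.5), np.float64(-1.6)], 'spin': np.float64(-0.133)}
{'dp': [np.float64(12.8), np.float64(-27.1), np.float64(-1.6)], 'spin': np.float64(-0.133)}
{'dp': [np.float64(16.3), np.float64(-25.1), np.float64(-1.6)], 'spin': np.float64(-0.133)}
```

View pics/v4.png

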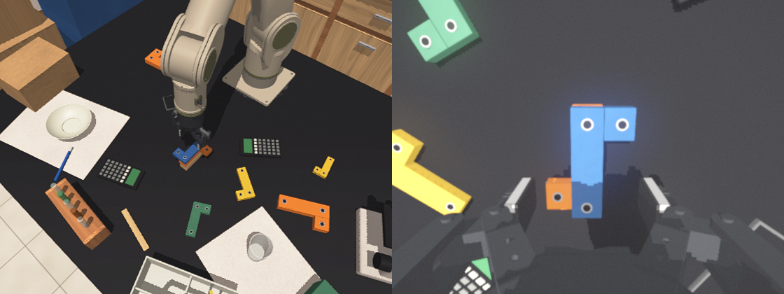

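Blue lies on orange with its toe at the other end and opposite side (wrist view (600,145)), within about 1 mm. Now the yellow plate.

>>> arm_command(plan=[{"dp": [-6.5,-29,-1.5],"spin": -0.133},{"dp": [-2.5,-30,-1.5],"spin": -0.133},{"dp": [1.5,-30,-1.5],"spin": -0.133},{"dp": [5.5,-29.5,-1.5],"spin": -0.133},{"dp": [9,-28.5,-1.5],"spin": -0.133}], grip=-1)

```text
clock: 10.05
position: [0.4666, 0.1848, 0.2965]
ee_rot: [0.948, 0.319, -0.001, -0.0]
ft_force: [0.4, -0.2, -0.3]
grip_width: 0.997
grasp_force: 0.0
```

>>> arm_command(plan=[{"dp": [13,-27,-1.5],"spin": -0.133},{"dp": [16.5,-25,-1.5],"spin": -0.133},{"dp": [0,0,0],"spin": 0},{"dp": [0,0,0],"spin": 0},{"dp": [0,0,0],"spin": 0}])

```text
clock: 10.55
position: [0.4559, 0.2416, 0.2996]
ee_rot: [0.899, 0.439, -0.001, 0.0]
ft_force: [0.3, 0.4, -0.0]
grip_width: 0.999
grasp_force: 0.0
```

Run:
```python
from h import *
o=manip.get_obs(); c,im=shot("wrist"); print(o["joint_pos"].round(2))
p,e,m=fitw(im,c,"yellow",(.4512,.2385,4.053),0,(0,420)); print(p,e)
X,ps=tcpfor((-.005,0,-np.pi),p,.175); print(X,ps); plan(X,ps,4)
```

```text
[ 0.14  0.28 -0.81  1.84  0.22  1.12 -1.41]
[0.4519 0.2389 4.0583] 0.282
(np.float64(0.45494218254211544), np.float64(0.24286801277473352), 0.175) 0.9167073464102069
t 10.6 pos [0.4559 0.2414 0.2997] yaw 0.9081 w 1.002
{'dp': [np.float64(0.1), np.float64(-0.4), np.float64(31.2)], 'spin': np.float64(-0.002)}
{'dp': [np.float64(0.1), np.float64(-0.4), np.float64(31.2)], 'spin': np.float64(-0.002)}
{'dp': [np.float64(0.1), np.float64(-0.4), np.float64(31.2)], 'spin': np.float64(-0.002)}
{'dp': [np.float64(0.1), np.float64(-0.4), np.float64(31.2)], 'spin': np.float64(-0.002)}
```

>>> arm_command(plan=[{"dp": [0,-0.5,30],"spin": -0.004},{"dp": [0,-0.5,30],"spin": -0.004},{"dp": [0,-0.5,30],"spin": 0},{"dp": [0,0,26],"spin": 0},{"dp": [0,0,9],"spin": 0}])

```text
clock: 11.1
position: [0.4539, 0.242, 0.1727]
ee_rot: [0.897, 0.443, -0.002, 0.0]
ft_force: [-0.0, 0.3, 0.3]
grip_width: 1.0
grasp_force: 0.0
```

>>> arm_command(plan=[{"dp": [0,0,0],"spin": 0},{"dp": [0,0,0],"spin": 0},{"dp": [0,0,0],"spin": 0}])

```text
clock: 11.4
position: [0.4551, 0.2437, 0.1766]
ee_rot: [0.896, 0.443, 0.001, 0.0]
ft_force: [-0.2, -0.3, 0.2]
grip_width: 1.003
grasp_force: 0.0
```

>>> arm_command(plan=[{"dp": [0,0,0],"spin": 0},{"dp": [0,0,0],"spin": 0},{"dp": [0,0,0],"spin": 0},{"dp": [0,0,0],"spin": 0},{"dp": [0,0,0],"spin": 0}], grip=1)

```text
clock: 11.9
position: [0.4545, 0.2437, 0.1756]
ee_rot: [0.896, 0.443, 0.0, 0.0]
ft_force: [-1.0, 0.4, 6.5]
grip_width: 0.339
grasp_force: 40.2
```

>>> arm_command(plan=[{"dp": [0,0,0],"spin": 0},{"dp": [0,0,0],"spin": 0},{"dp": [0,0,0],"spin": 0}])

```text
clock: 12.2
position: [0.4546, 0.2436, 0.1755]
ee_rot: [0.896, 0.443, 0.0, 0.0]
ft_force: [-1.0, -1.3, 6.0]
grip_width: 0.339
grasp_force: 40.2
```

>>> arm_command(plan=[{"dp": [0,0,-10],"spin": 0},{"dp": [0,0,-30],"spin": 0},{"dp": [0,0,-45],"spin": 0},{"dp": [0,0,-45],"spin": 0},{"dp": [0,0,0],"spin": 0}])

```text
clock: 12.7
position: [0.4554, 0.245, 0.3111]
ee_rot: [0.896, 0.444, 0.004, 0.0]
ft_force: [1.2, 0.8, -0.9]
grip_width: 0.336
grasp_force: 39.9
```

>>> arm_command(plan=[{"dp": [0,0,0],"spin": 0},{"dp": [0,0,0],"spin": 0}])

```text
clock: 12.9
position: [0.454, 0.2431, 0.3041]
ee_rot: [0.896, 0.443, -0.001, 0.0]
ft_force: [-0.4, 0.3, -1.9]
grip_width: 0.343
grasp_force: 39.8
```

Run:
```python
from h import *
o=manip.get_obs(); c,im=shot("wrist"); zb=o["position"][2]-.1755; cv2.imwrite("pics/w5.png",im)
a=yaw(o); p,e,m=fitw(im,c,"yellow",(*(o["position"][:2]-.005*np.array([np.cos(a),np.sin(a)])),a+np.pi),zb,(0,340)); print(p,e,plateintool(p,o))
# stop at side, yaw 3.12
plan((.54,.165,.31),3.12,16)
```

```text
[0.4502 0.239  4.0606] 0.192 [-5.6000e-03 -5.0000e-04 -3.1419e+00]
t 12.95 pos [0.454  0.2431 0.3039] yaw 0.9189 w 0.339
{'dp': [np.float64(-0.6), np.float64(7.2), np.float64(-0.4)], 'spin': np.float64(-0.138)}
{'dp': [np.float64(-1.6), np.float64(7.1), np.float64(-0.4)], 'spin': np.float64(-0.138)}
{'dp': [np.float64(-2.6), np.float64(6.8), np.float64(-0.4)], 'spin': np.float64(-0.138)}
{'dp': [np.float64(-3.5), np.float64(6.4), np.float64(-0.4)], 'spin': np.float64(-0.138)}
{'dp': [np.float64(-4.3), np.float64(5.8), np.float64(-0.4)], 'spin': np.float64(-0.138)}
{'dp': [np.float64(-5.1), np.float64(5.2), np.float64(-0.4)], 'spin': np.float64(-0.138)}
{'dp': [np.float64(-5.7), np.float64(4.5), np.float64(-0.4)], 'spin': np.float64(-0.138)}
{'dp': [np.float64(-6.3), np.float64(3.6), np.float64(-0.4)], 'spin': np.float64(-0.138)}
{'dp': [np.float64(-6.7), np.float64(2.7), np.float64(-0.4)], 'spin': np.float64(-0.138)}
{'dp': [np.float64(-7.0), np.float64(1.8), np.float64(-0.4)], 'spin': np.float64(-0.138)}
{'dp': [np.float64(-7.2), np.float64(0.8), np.float64(-0.4)], 'spin': np.float64(-0.138)}
{'dp': [np.float64(-7.3), np.float64(-0.2), np.float64(-0.4)], 'spin': np.float64(-0.138)}
{'dp': [np.float64(-7.2), np.float64(-1.2), np.float64(-0.4)], 'spin': np.float64(-0.138)}
{'dp': [np.float64(-6.9), np.float64(-2.2), np.float64(-0.4)], 'spin': np.float64(-0.138)}
{'dp': [np.float64(-6.6), np.float64(-3.1), np.float64(-0.4)], 'spin': np.float64(-0.138)}
{'dp': [np.float64(-6.1), np.float64(-4.0), np.float64(-0.4)], 'spin': np.float64(-0.138)}
```

>>> arm_command(plan=[{"dp": [-0.5,7,-0.5],"spin": -0.138},{"dp": [-1.5,7,-0.5],"spin": -0.138},{"dp": [-2.5,7,-0.5],"spin": -0.138},{"dp": [-3.5,6.5,-0.5],"spin": -0.138},{"dp": [-4.5,6,-0.5],"spin": -0.138}])

```text
clock: 13.45
position: [0.4815, 0.2189, 0.3063]
ee_rot: [0.691, 0.723, -0.001, -0.001]
ft_force: [-0.2, 0.4, -0.4]
grip_width: 0.336
grasp_force: 39.9
```

>>> arm_command(plan=[{"dp": [-5,5,-0.5],"spin": -0.138},{"dp": [-5.5,4.5,-0.5],"spin": -0.138},{"dp": [-6.5,3.5,-0.5],"spin": -0.138},{"dp": [-6.5,2.5,-0.5],"spin": -0.138},{"dp": [-7,2,-0.5],"spin": -0.138}])

```text
clock: 13.95
position: [0.508, 0.1949, 0.3088]
ee_rot: [0.406, 0.914, -0.001, -0.001]
ft_force: [0.3, -0.6, -0.8]
grip_width: 0.335
grasp_force: 39.9
```

```bash
python3 -c "
from h import *
plan((.54,.165,.31),3.12,6); print(manip.get_obs()['joint_pos'].round(2))"
```

```text
t 13.95 pos [0.508  0.1949 0.3088] yaw 2.3049 w 0.335
{'dp': [np.float64(-7.3), np.float64(0.6), np.float64(-0.2)], 'spin': np.float64(-0.136)}
{'dp': [np.float64(-7.3), np.float64(-0.4), np.float64(-0.2)], 'spin': np.float64(-0.136)}
{'dp': [np.float64(-7.2), np.float64(-1.4), np.float64(-0.2)], 'spin': np.float64(-0.136)}
{'dp': [np.float64(-6.9), np.float64(-2.3), np.float64(-0.2)], 'spin': np.float64(-0.136)}
{'dp': [np.float64(-6.5), np.float64(-3.2), np.float64(-0.2)], 'spin': np.float64(-0.136)}
{'dp': [np.float64(-6.0), np.float64(-4.1), np.float64(-0.2)], 'spin': np.float64(-0.136)}
[ 0.38  0.4  -1.    1.75  0.36  1.19  0.01]
```

>>> arm_command(plan=[{"dp": [-7.5,0.5,0],"spin": -0.136},{"dp": [-7.5,-0.5,0],"spin": -0.136},{"dp": [-7,-1.5,0],"spin": -0.136},{"dp": [-7,-2.5,0],"spin": -0.136},{"dp": [-6.5,-3,0],"spin": -0.136}])

```text
clock: 14.45
position: [0.5346, 0.1693, 0.3088]
ee_rot: [0.078, 0.997, -0.0, -0.001]
ft_force: [-0.6, -0.6, -1.2]
grip_width: 0.34
grasp_force: 39.9
```

>>> arm_command(plan=[{"dp": [-6,-4,0],"spin": -0.12},{"dp": [0,0,0],"spin": 0},{"dp": [0,0,0],"spin": 0},{"dp": [0,0,0],"spin": 0}])

```text
clock: 14.85
position: [0.5395, 0.1652, 0.3098]
ee_rot: [0.022, 1.0, -0.0, -0.0]
ft_force: [-0.4, -0.8, -0.4]
grip_width: 0.339
grasp_force: 39.9
```

Run:
```python
from h import *
o=manip.get_obs(); c,im=shot("wrist"); zb=o["position"][2]-.1755; a=yaw(o); print(o["joint_pos"].round(2),a)
p,e,m=fitw(im,c,"yellow",(*(o["position"][:2]-.0056*np.array([np.cos(a),np.sin(a)])),a+np.pi),zb,(0,340)); print("yel",p,e,plateintool(p,o))
q,e,m=fitw(im,c,"blue",(.4899,.0374,3.1235),.046,(0,420),vmin=60); print("blue",q,e)
v=im.copy()
for t,z,cl in((q,.046,(0,0,255)),((.4909,.0372,-.02),.03,(0,255,0)),(p,zb,(255,0,255))):
    k=cv2.findContours((sil(c,t,z,z+.016)>128).astype(np.uint8),0,1)[0]; cv2.drawContours(v,k,-1,cl,1)
cv2.imwrite("pics/v6.png",v)
X,ps=tcpfor((-.0058,-.0005,-np.pi),(.4905,.0373,-.02),.30); print(X,ps); plan(X,ps if ps>0 else ps+2*np.pi,5)
```

```text
[ 0.51  0.52 -1.13  1.7   0.49  1.24  0.79] 3.096836804864793
yel [0.5448 0.1653 6.2351] 0.145 [-5.3000e-03  3.0000e-04 -3.1383e+00]
blue [0.4901 0.0371 3.113 ] 0.114
(np.float64(0.4847111592946805), np.float64(0.03791589227015462), 0.3) 3.1215926535897935
t 14.9 pos [0.5395 0.1652 0.3099] yaw 3.0974 w 0.341
{'dp': [np.float64(9.8), np.float64(-25.9), np.float64(2.0)], 'spin': np.float64(-0.005)}
{'dp': [np.float64(9.9), np.float64(-25.9), np.float64(2.0)], 'spin': np.float64(-0.005)}
{'dp': [np.float64(10.1), np.float64(-25.8), np.float64(2.0)], 'spin': np.float64(-0.005)}
{'dp': [np.float64(10.2), np.float64(-25.8), np.float64(2.0)], 'spin': np.float64(-0.005)}
{'dp': [np.float64(10.3), np.float64(-25.7), np.float64(2.0)], 'spin': np.float64(-0.005)}
```

View pics/v6.png

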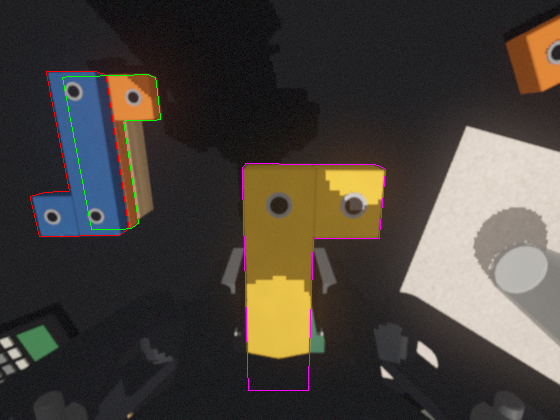

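Blue at (80,150) and orange beneath fit their outlines. The held yellow at (280,270) has its toe to the right, which matches the orange direction.

>>> arm_command(plan=[{"dp": [10,-26,2],"spin": -0.005},{"dp": [10,-26,2],"spin": -0.005},{"dp": [10,-26,2],"spin": -0.005},{"dp": [10,-26,10],"spin": -0.005},{"dp": [10,-26,15],"spin": -0.003}])

```text
clock: 15.4
position: [0.4853, 0.036, 0.2794]
ee_rot: [0.01, 1.0, -0.0, 0.001]
ft_force: [0.7, -0.3, -2.1]
grip_width: 0.34
grasp_force: 40.0
```

>>> arm_command(plan=[{"dp": [0,0,15],"spin": 0},{"dp": [0,0,10],"spin": 0},{"dp": [0,0,0],"spin": 0},{"dp": [0,0,0],"spin": 0},{"dp": [0,0,0],"spin": 0}])

```text
clock: 15.9
position: [0.486, 0.0376, 0.2548]
ee_rot: [0.009, 1.0, 0.0, 0.0]
ft_force: [-0.0, 0.0, -2.0]
grip_width: 0.338
grasp_force: 40.0
```

Run:
```python
from h import *
plan((.4848,.0373,.2395),3.12,1)
o=manip.get_obs(); zb=o["position"][2]-.1755; v=[]
for n in ("scene","side"):
    c,im=shot(n); v.append(im.copy()); 
    for q,z,cl in(((.4909,.0372,-.0203),.03,(0,255,0)),((.4901,.0371,3.115),.046,(0,0,255)),((.4905,.0372,-.022),zb,(255,0,255))):
        k=cv2.findContours((sil(c,q,z,z+.016)>128).astype(np.uint8),0,1)[0]; cv2.drawContours(v[-1],k,-1,cl,1)
    u,w=proj(c,[.49,.037,.07])[0].astype(int); v[-1]=cv2.resize(v[-1][w-65:w+65,u-65:u+65],None,fx=3,fy=3,interpolation=cv2.INTER_NEAREST)
cv2.imwrite("pics/v7.png",np.hstack(v)); print(zb)
```

```text
t 15.9 pos [0.486  0.0376 0.2548] yaw 3.1232 w 0.338
{'dp': [np.float64(1.2), np.float64(-0.3), np.float64(15.3)], 'spin': np.float64(0.003)}
0.07934094525144075
```

View pics/v7.png

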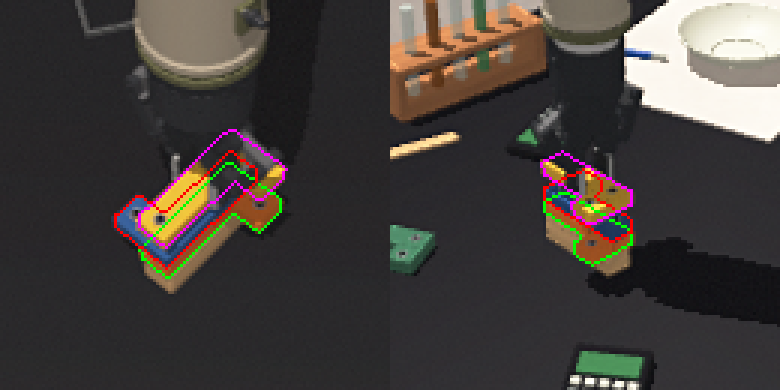

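Everything matches the predictions; yellow hovers squarely over blue. Lowering.

>>> arm_command(plan=[{"dp": [1,-0.5,10],"spin": 0.003},{"dp": [0,0,3],"spin": 0},{"dp": [0,0,2],"spin": 0},{"dp": [0,0,0],"spin": 0},{"dp": [0,0,0],"spin": 0}])

```text
clock: 16.5
position: [0.4847, 0.0361, 0.2392]
ee_rot: [0.011, 1.0, 0.0, 0.0]
ft_force: [-0.2, 0.5, -1.9]
grip_width: 0.342
grasp_force: 40.0
```

>>> arm_command(plan=[{"dp": [0,0,1],"spin": 0},{"dp": [0,0,0],"spin": 0},{"dp": [0,0,0.5],"spin": 0},{"dp": [0,0,0],"spin": 0},{"dp": [0,0,0],"spin": 0}])

```text
clock: 17.0
position: [0.4847, 0.036, 0.2377]
ee_rot: [0.011, 1.0, -0.0, 0.0]
ft_force: [-0.5, 0.2, -1.7]
grip_width: 0.339
grasp_force: 40.0
```

>>> arm_command(plan=[{"dp": [0,0,-1],"spin": 0},{"dp": [0,1,0],"spin": 0},{"dp": [0,0,0],"spin": 0},{"dp": [0,0,1],"spin": 0},{"dp": [0,0,0],"spin": 0}])

```text
clock: 17.5
position: [0.4847, 0.037, 0.2376]
ee_rot: [0.011, 1.0, -0.0, -0.0]
ft_force: [-0.5, -0.6, -1.2]
grip_width: 0.339
grasp_force: 40.1
```

>>> arm_command(plan=[{"dp": [0,0,0.5],"spin": 0},{"dp": [0,0,0],"spin": 0},{"dp": [0,0,0],"spin": 0}])

```text
clock: 17.8
position: [0.4847, 0.0371, 0.2375]
ee_rot: [0.011, 1.0, -0.0, -0.0]
ft_force: [-2.8, -0.9, 5.7]
grip_width: 0.34
grasp_force: 40.8
```

Contact (~7 N); release and back off.

>>> arm_command(plan=[{"dp": [0,0,0],"spin": 0},{"dp": [0,0,0],"spin": 0},{"dp": [0,0,0],"spin": 0},{"dp": [0,0,0],"spin": 0}], grip=-0.6)

```text
clock: 18.2
position: [0.4847, 0.037, 0.2372]
ee_rot: [0.011, 1.0, -0.0, 0.0]
ft_force: [0.6, 0.5, 0.5]
grip_width: 0.801
grasp_force: 0.0
```

>>> arm_command(plan=[{"dp": [0,0,-10],"spin": 0},{"dp": [0,0,-25],"spin": 0},{"dp": [0,0,-35],"spin": 0},{"dp": [0,0,0],"spin": 0},{"dp": [0,0,0],"spin": 0}])

```text
clock: 18.7
position: [0.4849, 0.0369, 0.308]
ee_rot: [0.012, 1.0, -0.0, 0.001]
ft_force: [-0.2, -0.5, -0.0]
grip_width: 0.799
grasp_force: 0.0
```

Run:
```python
from h import *
c,im=shot("wrist"); p,e,m=fitw(im,c,"yellow",(.4905,.037,-.02),.062,(0,420)); print("yel",p,e)
d,i2=shot("side"); u,w=proj(d,[.49,.037,.05])[0].astype(int)
cv2.imwrite("pics/v8.png",np.hstack([cv2.resize(im,None,fx=.7,fy=.7)[:,:392],cv2.resize(i2[w-49:w+49,u-49:u+49],(294,294),interpolation=cv2.INTER_CUBIC)]))
print(manip.get_obs()["clock"],manip.get_obs()["position"])
```

```text
yel [ 0.4907  0.0373 -0.0096] 0.803
18.8 [0.48441995 0.03679002 0.30670051]
```

View pics/v8.png

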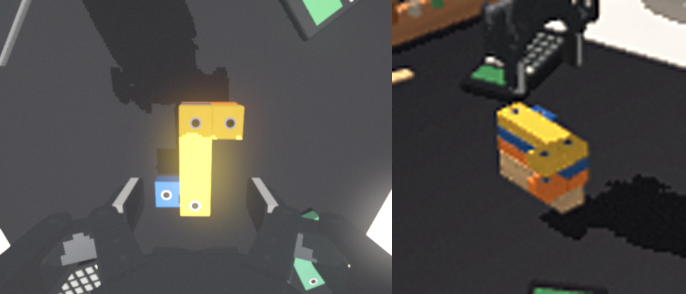

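The wrist view shows yellow square on the pile, with its long arm at (195,160) and its toe at (230,120) over the orange one. The blue toe is at (167,193) on the opposite side, and the side view shows the pile standing level. The gripper is clear.

```bash
python3 -c "
from workcell import manip
print(manip.hand_in())"
```

```text
the job is handed in; nothing more can be done
None
```

I handed the job in at about 19 s of the 61 s allowed: the orange, blue and yellow L plates stand balanced on the block, with the blue one turned half round, and the gripper was clear of the pile.

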